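# Clamp a glass column in its saddle clamp

### The arm

A 6-joint arm with a two-finger parallel gripper is mounted at the origin on a cart in front of the work surface, level with it; the furniture and walls round the work are solid. World frame = base frame: x ahead of the robot, y to its left, z up, the work surface at z = 0. Lengths are in mm, angles in rad, forces in N, time in s.
With the tool pointing down it reaches from about 375 to 925 mm from the base axis. Payload 5.7 kg.
Tool frame: the origin (TCP) lies midway between the tips of the shut fingers; the grasp point (between the pads) lies 19 mm behind it (env.grip_point_offset is the distance from the TCP to the grasp point, in mm); z points along the fingers, y is the line along which they close (so a half turn about z gives the same grasp; the last joint's range is limited). The gripper opens to 85 mm and grips with 20 to 120 N. Pads are 22 mm wide; open, the fingers measure 114 mm over their backs; the gripper's body (76 mm by 85 mm) begins 54 mm behind the grasp point. The pads swing forward as they close: fully open they stand 13 mm farther back than shut.
Start: joints at [-1.405, 0.359, 1.51, -0, 1.272, -0.115], TCP at [166.26, -576.473, 231.267] pointing down, gripper open.
Joint ranges: [-2.97, 2.97], [-1.01, 2.36], [0.21, 2.38], [-0.96, 4.11], [0.2, 2.71], [-2.98, 2.98]. Speed limits (rad/s): [2.39, 2.39, 3.14, 3.14, 3.14, 3.14].

### API

Orientations are given as a rotation vector (axis times angle).
In Python, from rig import env gives the robot as it stands.
- The arm moves only by the shell command python3 -m handwheel 'ROWS' [FORCE]. ROWS is JSON, a list of rows, each a list of 7 numbers: the shift along the tool's x, y, z in cm, then the turn, a rotation vector about the tool's x, y, z in degrees, then the opening, from -1 (shut) to 1 (fully open). A call has 1 to 10 rows; each row shifts and turns the commanded pose from where the row before left it, along the tool's axes as they then stand; what a row does not reach is not made up. A row lasts 1/8 s, in which the tool goes at most 62.5 mm and 10.7 degrees, less where a joint would pass 70% of its speed; a pose out of reach is approached as far as the arm can. A call with a gripper value outside its range is refused whole. The fingers move at their own pace and stop on an object; FORCE is the grip in N (left out, the last holds). Time passes only in rows, so rows that do not move let the fingers close. It gives the time, the measured TCP pose, the force, the opening and the grip force at its end, in the units of the state.
- env.sense(): the state, without advancing time (a new reading comes with each control period).
- env.grab_frame(name): name is "scene" or "top" or "wrist"; returns the picture (400x640x3 uint8, blue, green, red); there is no depth.
- env.get_calibration(name): a dict with "fx", "fy", "cx", "cy" (pixels), "world_from_camera" (4x4, takes a point from camera to world coordinates). Camera axes: x right, y down, z forward; pixel columns grow to the right and rows downward; lengths in mm; the calibration is good to about 2 mm. The wrist camera is an equidistant fisheye: a pixel r from the principal point sees the ray r / f radians off the axis. A picture is of the moment at which its call begins: read the wrist's pose just before it. get_calibration takes no time and is no camera call; for the wrist camera it gives the pose at the moment of the call.
- env.hand_in(): hands the job in; it is judged then, once.
The state is a dict: "time_s": time; "q": joint angles; "qd": joint speeds; "joint_torque": joint torques, N m; "tcp_pos": TCP position; "tcp_rot": TCP orientation; "ft_force": force on the tool from outside, world axes, zero at the start; "wrist_torque": the same for the moment, N m; "gripper_width": finger opening in mm; "grip_force": force on a finger pad.
Only numpy, scipy, OpenCV 4.12 (cv2) and the standard library are available. Lean on these libraries where they do the work, as an engineer would, in place of code of your own. Each camera call takes 0.05 s, during which the arm holds its last target. There are 200 camera calls.

### The job

The glass column lies in the bench clamp, which is still open. Swing the blue hinged cap over the column and lay it gently down on the glass, swing the bolt with the red nut upright into the cap's slot, then push the nut down the bolt until it presses on the cap and holds the column snugly, without overloading the glass. Let go of everything and leave the other things on the bench, and the column, where they are.

Things in the scene. Friction and masses are not known exactly. Their poses are not given: they have to be found in the camera images.
- clamp_base: Fixed clamp on a dark plate 130 (x) x 200 (y) x 10 mm. Origin under the plate's centre, z up. The column lies along its y, centre line at z = 50. Saddle and clevises in the middle are 36 mm wide in y; end cradles stand at y = -78 and +78, x -24 to 24 mm. Bolt on its -x side (towards the robot), cap hinge on +x. Beside bolt and ear (x below -32) nothing but the bolt is above z = 30 mm.
- hinge (a point): Point on clamp_base at the cap's hinge pin, x = +40, y = 0, z = 50 mm; the pin runs along y. The hinge is stiff (0.09 N m): the cap stays wherever it is left.
- pivot (a point): Point on clamp_base at the swing bolt's pivot pin, x = -54, y = 0, z = 22 mm; the pin runs along y.
- cap: Blue hinged half, 36 mm wide in y. Origin on the hinge pin; shut, its axes are parallel to clamp_base's. Arch over the column: x -12 to -70, top z = 34 mm. Flat ear: x -64 to -111, underside z 0, upper face z 12. Starts open, turned 1.7 to 1.9 rad about +y: the ear stands up, its upper face looks to clamp_base's +x. Shut it is level to about 0.05 rad: the exact height is found by feel (liner wear).
- slot (a point): On the cap: centre of the slot at the ear's upper face, 94 mm from the hinge pin. From x = -88 mm of the cap to its free end the ear is a fork: two prongs 12 mm wide, slot 11 mm wide between. Force on the ear here acts a bit over twofold on the glass, through a stiff rubber liner: about 15 N on the glass per mm moved here. The glass stands at most 25 N from the cap.
- bolt (a joint): Swing bolt, 8 mm steel rod on its pivot. Value in rad: 0 = upright in the slot (stop at -0.02); positive = leaning away from the column towards -x of clamp_base. Starts at 1.2 to 1.5, nearly lying. Stiff pivot (0.055 N m): it stays where it is left.
- nut: Push nut on the bolt, 34 mm long: steel flange 23 mm across at its inner end, red ball 26 mm across, flat top 16 mm across. Origin at the centre of its inner end, z outwards along the bolt. It slides on the bolt without turning; sliding takes about 8 N and it stays where put, keeping up to 8 N of clamping. Inner end is 56 mm from the pivot pin at the outer stop; starts 0 to 6 mm inwards of that, slides up to 24 mm inwards.
- nut_mid (a point): Centre of the nut's red ball, on the bolt's axis, 18 mm from the inner end, 16 mm from the flat top. Pinched along clamp_base's y, the smooth ball turns freely in the pinch; it may slip a little, so the bolt is home only when it is felt to stop.
- nut_top (a point): Centre of the nut's flat outer end, where it is pushed. Bolt upright and cap down, the ear's upper face is 40 mm (+- 4) above the pivot pin, so the nut passes over it with some mm to spare. Pushing 12 to 16 N in all along the bolt, until the nut stops on the ear, clamps well; above about 18 N the glass is overloaded. The stop is felt, not seen.
- tube: The glass column, loose: 32 mm across, white filling, 256 mm long along its own y axis, blue end caps 37 mm across; 0.22 kg. Origin at its centre. It lies in the clamp's saddle, up to 8 mm off centre along y.
- media_bottle: Bystander: screw-cap bottle with blue cap, 56 mm across, 107 mm tall. Origin under its centre.
- beaker: Bystander: small clear beaker, 48 mm across, 57 mm tall. Origin under its centre.
- dish: Bystander: covered round culture dish, 60 mm across, 15 mm tall. Origin under its centre.
Mind the look-alikes: they are no part of the job. There is more than one size of the clamp_base; the job needs the larger.

How it is judged:
By the outcome, as a careful person would: the job done as asked, in the order asked, and still so for the second after the job is handed in, with the robot touching nothing.
It also fails if it takes over 64 s, if anything falls off the work surface, if the arm or the gripper's body presses on something with over 40 N, if the wrist force passes 120 N, or if a joint passes its speed limit or range.

## Working session

There is one attempt and no reset: what is moved stays moved. The work goes in short steps, Python scripts to look and compute and a shell command to move; the robot and the scene stay as the last step left them, time stands still between calls to the robot, and variables do not carry over. Pictures are saved under pics/ and viewed, at most 10 in all, crops included, and the job is handed in when it is done.

```bash
ls; mkdir -p pics
python3 - <<'E'
from rig import env
import cv2
for n in("scene","top"):
    f=env.grab_frame(n); cv2.imwrite(f"pics/{n}0.png",f)
    c=env.get_calibration(n); print(n,c)
s=env.sense(); print(s)
E
```

```text
pics
scene {'fx': 481.85723111560577, 'fy': 481.85723111560577, 'cx': 316.47572595565714, 'cy': 202.4628329870826, 'world_from_camera': array([[-7.63789934e-01, -3.03271570e-01,  5.69781793e-01,
        -3.59654980e+02],
       [-6.45344494e-01,  3.41749852e-01, -6.83181910e-01,
         1.10501620e+03],
       [ 1.24668072e-02, -8.89513009e-01, -4.56739735e-01,
         8.10737339e+02],
       [ 0.00000000e+00,  0.00000000e+00,  0.00000000e+00,
         1.00000000e+00]])}
top {'fx': 517.2693328196726, 'fy': 517.2693328196726, 'cx': 321.5851616889535, 'cy': 199.19102559946958, 'world_from_camera': array([[ 2.66350065e-02, -9.96907250e-01,  7.39358550e-02,
         4.11843039e+02],
       [-9.99526413e-01, -2.54185959e-02,  1.73448994e-02,
         3.29418211e+01],
       [-1.54119104e-02, -7.43628214e-02, -9.97112152e-01,
         1.65361849e+03],
       [ 0.00000000e+00,  0.00000000e+00,  0.00000000e+00,
         1.00000000e+00]])}
{'time_s': 0.1, 'q': array([-1.40511028e+00,  3.59465054e-01,  1.51130613e+00,  1.85226012e-05,
        1.27248126e+00, -1.15097744e-01]), 'qd': array([-0.00093072, -0.00232773, -0.00341   , -0.00095549,  0.00092086,
       -0.00138744]), 'joint_torque': array([-4.74449116e-04, -5.28652453e+01, -2.79349136e+01, -2.07317903e-04,
        5.06900746e-03, -8.13916774e-07]), 'tcp_pos': array([ 166.16707768, -575.91376233,  230.52540555]), 'tcp_rot': array([-3.10904108e+00, -4.39365991e-01,  3.81254620e-05]), 'ft_force': array([-0.67117813, -0.27256709,  0.73026513]), 'wrist_torque': array([0.008095  , 0.03444384, 0.03094123]), 'grip_force': 0.0, 'gripper_width': 85.27828386935688}
```

View pics/scene0.png

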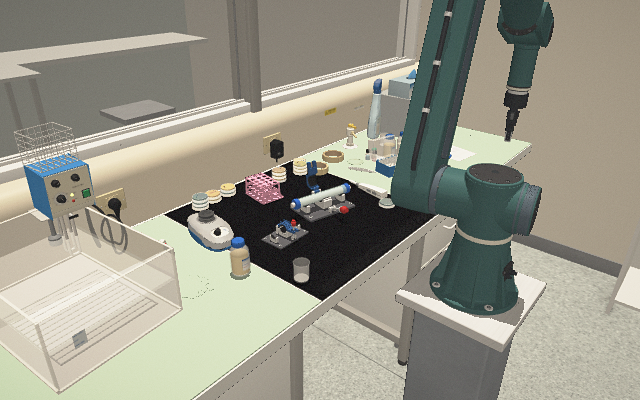

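View pics/top0.png

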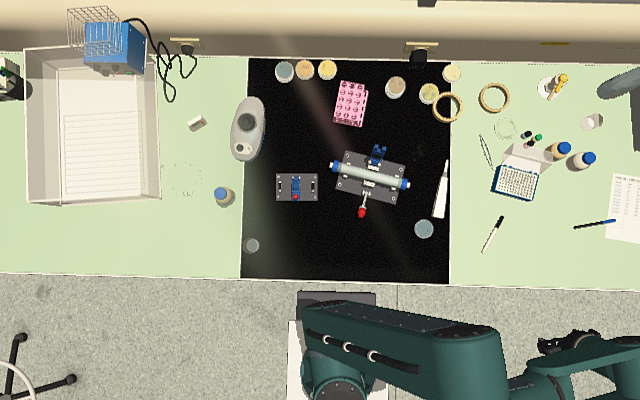

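The top view shows the large clamp with the glass at about (370,178) and its red nut at (361,212). The look-alike is a small clamp at (297,187), with its red nut at (296,196). In the scene view the large clamp is at (322,200) with its nut at (343,210), and the small one is at (286,233). The large one is the one I need, so I'll check it in a close crop.

Run:
```python
import cv2
f=cv2.imread("pics/top0.png")[130:230,310:430]
cv2.imwrite("pics/crop1.png",cv2.resize(f,None,fx=6,fy=6,interpolation=cv2.INTER_CUBIC))
```

```text
(no output)
```

View pics/crop1.png

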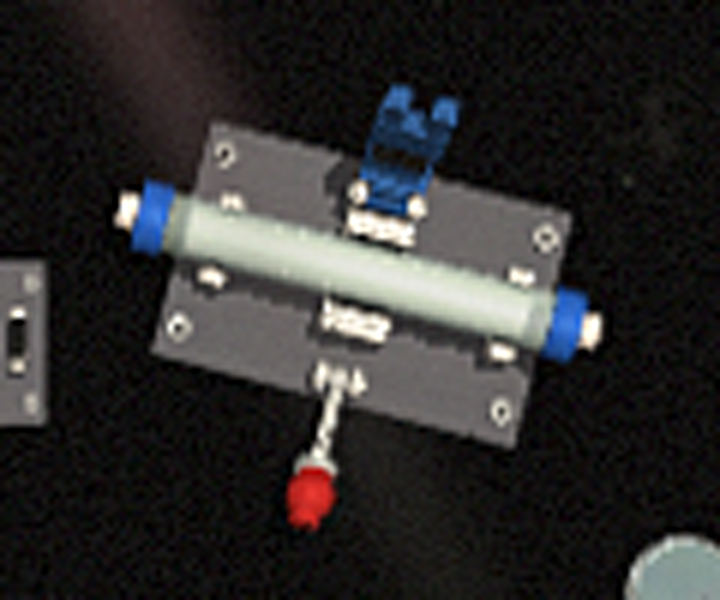

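The crop shows the large clamp: plate corners at (215,122), (571,213), (515,447) and (152,352), the red ball at (311,493), the bolt pivot at (340,380), and the cap prong tips at (400,92) and (447,103). Next I'll fit the clamp's pose.

```bash
cat > h.py <<'E'
import numpy as np
from rig import env
from scipy.spatial.transform import Rotation as R
def cal(n):
    c=env.get_calibration(n); return c
def ray_plane(c,u,v,z):
    T=c["world_from_camera"]; d=T[:3,:3]@[(u-c["cx"])/c["fx"],(v-c["cy"])/c["fy"],1]
    return T[:3,3]+d*(z-T[2,3])/d[2]
def proj(c,p):
    T=c["world_from_camera"]; q=T[:3,:3].T@(np.asarray(p)-T[:3,3]); return np.array([c["fx"]*q[0]/q[2]+c["cx"],c["fy"]*q[1]/q[2]+c["cy"]])
def projfish(c,p):
    T=c["world_from_camera"]; q=T[:3,:3].T@(np.asarray(p)-T[:3,3])
    r=np.hypot(q[0],q[1]); th=np.arctan2(r,q[2]); return np.array([c["cx"]+c["fx"]*th*q[0]/r,c["cy"]+c["fy"]*th*q[1]/r])
E
python3 - <<'E'
from h import *
c=cal("top")
f=lambda x,y:(310+(x+.5)/6-.5,130+(y+.5)/6-.5)
cr=[(215,122),(571,213),(515,447),(152,352)]
W=np.array([ray_plane(c,*f(*p),10) for p in cr]); print(W.round(1))
L=np.array([[65,100],[65,-100],[-65,-100],[-65,100]])
m=W[:,:2].mean(0); A=(W[:,:2]-m)
th=np.arctan2((L[:,0]*A[:,1]-L[:,1]*A[:,0]).sum(),(L*A).sum()); print("centre",m,"yaw",th)
Rm=np.array([[np.cos(th),-np.sin(th)],[np.sin(th),np.cos(th)]]); print((A-L@Rm.T).round(1))
for n,p,z in(("ball",(311,493),30),("ball",(311,493),40),("pivot",(340,380),22),("tipL",(400,92),150),("tipR",(447,103),150),("tubeL",(128,210),50),("tubeR",(592,330),50)):
    w=ray_plane(c,*f(*p),z); print(n,z,w.round(1),"local",(Rm.T@(w[:2]-m)).round(1))
E
```

```text
[[ 694.1  -10.7   10. ]
 [ 649.7 -201.2   10. ]
 [ 524.1 -173.4   10. ]
 [ 569.8   19.9   10. ]]
centre [609.42455087 -91.33020712] yaw -0.23010309944055332
[[-1.4 -1.9]
 [-0.2  2.4]
 [ 0.8  0.4]
 [ 0.8 -0.9]]
ball 30 [495.9 -64.9  30. ] local [-1.166e+02 -1.000e-01]
ball 40 [495.4 -64.3  40. ] local [-117.2    0.4]
pivot 22 [556.3 -79.4  22. ] local [-54.4  -0.4]
tipL 150 [687. -97. 150.] local [76.8 12.2]
tipR 150 [ 682.1 -120.   150. ] local [ 77.3 -11.3]
tubeL 50 [639.9  34.6  50. ] local [  0.9 129.5]
tubeR 50 [ 583.1 -207.2   50. ] local [   0.8 -118.8]
```

```bash
cat >> h.py <<'E'
C0=np.array([609.4,-91.3,0.]); YAW=-0.230
RC=R.from_euler('z',YAW)
RD=RC*R.from_euler('x',np.pi)   # tool x=clamp x, y=-clamp y, z down
def loc(p): return RC.inv().apply(np.asarray(p)-C0)
def plan(target=None,Rt=None):
    s=env.sense(); Rn=R.from_rotvec(s["tcp_rot"])
    Rt=Rt or RD
    if abs((Rn.inv()*Rt).magnitude())>np.pi/2: Rt=Rt*R.from_euler('z',np.pi)
    print("t",round(s["time_s"],2),"loc",loc(s["tcp_pos"]).round(1),"F(clamp)",RC.inv().apply(s["ft_force"]).round(2),"w",round(s["gripper_width"],1),"turn deg",np.degrees((Rn.inv()*Rt).as_rotvec()).round(2))
    if target is not None:
        d=C0+RC.apply(target)-s["tcp_pos"]; print("shift cm (aligned tool)",(Rt.inv().apply(d)/10).round(2),"(tool now)",(Rn.inv().apply(d)/10).round(2))
E
python3 -c "
from h import *
plan([108,0,235]); print(env.sense()['q'])"
```

```text
t 0.1 loc [-321.1 -572.9  230.5] F(clamp) [-0.59 -0.42  0.73] w 85.3 turn deg [-1.000e-01  1.000e-02  2.927e+01]
shift cm (aligned tool) [ 42.91 -57.29  -0.45] (tool now) [ 65.44 -29.    -0.39]
[-1.40511028e+00  3.59465054e-01  1.51130613e+00  1.85226012e-05
  1.27248126e+00 -1.15097744e-01]
```

```bash
python3 -m handwheel '[[0,0,0,0,0,9.75,-0.7],[0,0,0,0,0,9.75,-0.7],[0,0,0,0,0,9.75,-0.7],[3.5,-4.7,0,0,0,0,-0.7],[3.5,-4.7,0,0,0,0,-0.7],[3.5,-4.7,0,0,0,0,-0.7],[3.5,-4.7,0,0,0,0,-0.7],[3.5,-4.7,0,0,0,0,-0.7],[3.5,-4.7,0,0,0,0,-0.7],[3.5,-4.7,0,0,0,0,-0.7]]' 30; python3 -c "
from h import *
plan([108,0,235])"
```

```text
time_s: 1.35
tcp_pos: [480.8, -310.4, 231.0]
tcp_rot: [-3.121, 0.36, 0.001]
ft_force: [0.5, -0.9, -0.1]
gripper_width: 12.9
grip_force: 0.0
t 1.35 loc [ -75.2 -242.6  231. ] F(clamp) [ 0.68 -0.73 -0.09] w 12.9 turn deg [-0.01  0.03  0.02]
shift cm (aligned tool) [ 18.32 -24.26  -0.4 ] (tool now) [ 18.33 -24.25  -0.4 ]
```

```bash
python3 -m handwheel '[[3.66,-4.85,0,0,0,0,-0.76],[3.66,-4.85,0,0,0,0,-0.76],[3.66,-4.85,0,0,0,0,-0.76],[3.66,-4.85,0,0,0,0,-0.76],[3.66,-4.85,0,0,0,0,-0.76],[0,0,0,0,0,0,-0.76]]'
python3 - <<'E'
from h import *
import cv2
plan([108,0,145])
c=cal("wrist"); cv2.imwrite("pics/w1.png",env.grab_frame("wrist"))
H=np.array([40,0,50])
for n,p in(("pivot",[-54,0,22]),("plate++",[65,100,10]),("plate+-",[65,-100,10]),("tip1.8+",[77,12,155])): print(n,projfish(c,C0+RC.apply(p)).round(1))
E
```

```text
time_s: 2.1
tcp_pos: [715.7, -113.7, 230.1]
tcp_rot: [-3.12, 0.353, -0.0]
ft_force: [-0.2, -1.2, -0.0]
gripper_width: 10.4
grip_force: 0.0
t 2.1 loc [108.6   2.4 230.1] F(clamp) [ 0.08 -1.26 -0.02] w 10.4 turn deg [-0.08 -0.01  0.27]
shift cm (aligned tool) [-0.06  0.24  8.51] (tool now) [-0.07  0.25  8.51]
pivot [319.  298.2]
plate++ [239.7 210.5]
plate+- [399.2 211.2]
tip1.8+ [305.5 253. ]
```

View pics/w1.png

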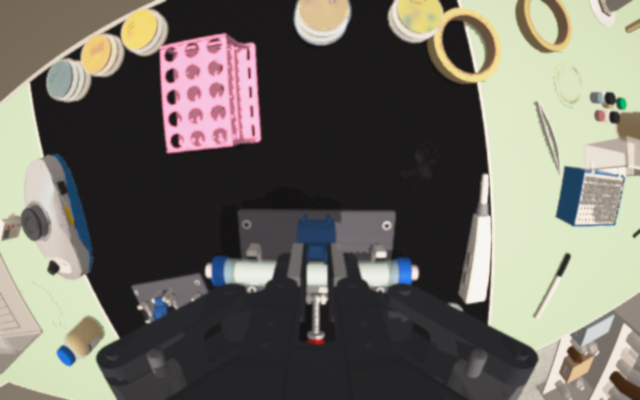

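The wrist view shows the plate corners at (239,210) and (396,211), as predicted, so the fitted pose holds. The cap stands at (316,230). I'll go down behind it.

```bash
python3 -m handwheel '[[0,0.2,3,0,0,0.2,-0.76],[0,0,3,0,0,0,-0.76],[0,0,2.5,0,0,0,-0.76],[0,0,0,0,0,0,-0.76],[-0.5,0,0,0,0,0,-0.76],[-0.5,0,0,0,0,0,-0.76]]'
python3 - <<'E'
from h import *
plan()
r=104
for a in np.arange(1.85,-.01,-.15):
    print(round(a,2),"TCP",round(40-r*np.cos(a)+12*np.sin(a)+11,1),round(50+r*np.sin(a)+12*np.cos(a),1))
E
```

```text
time_s: 2.9
tcp_pos: [703.3, -117.6, 148.0]
tcp_rot: [3.12, -0.366, 0.003]
ft_force: [-0.5, -0.0, 0.6]
gripper_width: 10.4
grip_force: 0.0
t 2.9 loc [ 97.4  -4.2 148. ] F(clamp) [-0.49 -0.13  0.58] w 10.4 turn deg [ 0.   -0.13 -0.2 ]
1.85 TCP 91.2 146.7
1.7 TCP 76.3 151.6
1.55 TCP 60.8 154.2
1.4 TCP 45.1 154.5
1.25 TCP 29.6 152.5
1.1 TCP 14.5 148.1
0.95 TCP 0.3 141.6
0.8 TCP -12.8 133.0
0.65 TCP -24.5 122.5
0.5 TCP -34.5 110.4
0.35 TCP -42.6 96.9
0.2 TCP -48.5 82.4
0.05 TCP -52.3 67.2
```

```bash
python3 -m handwheel '[[-0.7,-0.3,-0.1,0,0,0,-0.76],[-0.7,0,-0.2,0,0,0,-0.76],[-0.7,0,-0.2,0,0,0,-0.76],[-0.7,0,-0.1,0,0,0,-0.76],[-0.7,0,0,0,0,0,-0.76],[-0.7,0,0,0,0,0,-0.76],[-0.7,0,0,0,0,0,-0.76],[-0.7,0,0.1,0,0,0,-0.76],[-0.7,0,0.1,0,0,0,-0.76],[-0.7,0,0.1,0,0,0,-0.76]]'
python3 - <<'E'
from h import *
plan([14,0,148])
E
```

```text
time_s: 4.15
tcp_pos: [634.9, -97.8, 149.1]
tcp_rot: [-3.12, 0.366, 0.001]
ft_force: [1.3, -0.4, -0.5]
gripper_width: 10.0
grip_force: 0.4
t 4.15 loc [ 26.3  -0.6 149.1] F(clamp) [ 1.35 -0.07 -0.48] w 10.0 turn deg [-0.01  0.02 -0.19]
shift cm (aligned tool) [-1.23 -0.06  0.11] (tool now) [-1.23 -0.05  0.11]
```

```bash
python3 -m handwheel '[[-0.6,0,0.05,0,0,0,-0.76],[-0.6,0,0.1,0,0,0,-0.76],[-0.7,0,0.3,0,0,0,-0.76],[-0.7,0,0.3,0,0,0,-0.76],[-0.65,0,0.4,0,0,0,-0.76],[-0.65,0,0.45,0,0,0,-0.76],[-0.6,0,0.5,0,0,0,-0.76],[-0.6,0,0.55,0,0,0,-0.76],[-0.5,0,0.6,0,0,0,-0.76],[-0.5,0,0.6,0,0,0,-0.76]]'
python3 - <<'E'
from h import *
plan([-42.6,0,97])
E
```

```text
time_s: 5.4
tcp_pos: [575.8, -83.8, 110.4]
tcp_rot: [-3.12, 0.366, 0.0]
ft_force: [0.3, 0.3, 0.1]
gripper_width: 10.5
grip_force: 0.3
t 5.4 loc [-34.4  -0.3 110.4] F(clamp) [0.21 0.31 0.14] w 10.5 turn deg [-0.01  0.01 -0.19]
shift cm (aligned tool) [-0.82 -0.03  1.34] (tool now) [-0.82 -0.03  1.34]
```

```bash
python3 -m handwheel '[[-0.4,0,0.65,0,0,0,-0.76],[-0.4,0,0.65,0,0,0,-0.76],[-0.3,0,0.7,0,0,0,-0.76],[-0.3,0,0.7,0,0,0,-0.76],[0,0,0,0,0,0,-0.76]]'
python3 - <<'E'
from h import *
import cv2
plan()
f=env.grab_frame("wrist"); g=env.grab_frame("scene")
c=cal("scene"); u=proj(c,C0+RC.apply([-20,0,60])).astype(int); print(u)
a=cv2.resize(f[180:380,180:460],None,fx=2.7,fy=2.7,interpolation=cv2.INTER_CUBIC)[:540,:756]
x0,y0=u[0]-60,u[1]-50
b=cv2.resize(g[y0:y0+90,x0:x0+120],None,fx=6,fy=6,interpolation=cv2.INTER_CUBIC)
cv2.imwrite("pics/w2.png",b)
cv2.imwrite("pics/w2w.png",a)
print(x0,y0)
E
```

```text
time_s: 6.02
tcp_pos: [561.8, -80.4, 83.0]
tcp_rot: [-3.12, 0.366, 0.003]
ft_force: [-0.0, -0.5, -0.2]
gripper_width: 10.3
grip_force: 0.0
t 6.03 loc [-48.9  -0.3  83. ] F(clamp) [ 0.1  -0.54 -0.24] w 10.3 turn deg [-0.01  0.1  -0.19]
[326 194]
266 144
```

View pics/w2.png

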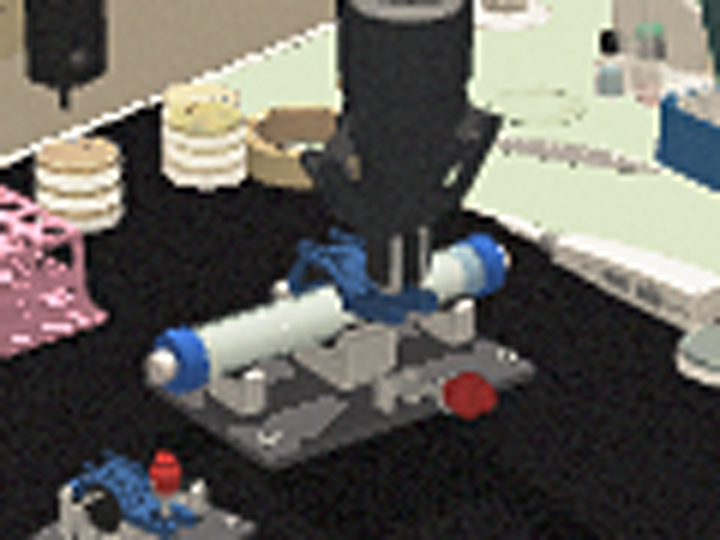

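The fingers rest on the ear (395,290) and the cap has followed them, with the ear still a little raised. I'll lower it slowly by feel.

```bash
python3 -m handwheel '[[-0.15,0,0.5,0,0,0,-0.76],[-0.15,0,0.5,0,0,0,-0.76],[-0.05,0,0.2,0,0,0,-0.76],[0,0,0.1,0,0,0,-0.76],[0,0,0,0,0,0,-0.76]]'
python3 - <<'E'
from h import *
plan()
E
```

```text
time_s: 6.75
tcp_pos: [559.1, -79.8, 70.7]
tcp_rot: [-3.12, 0.365, 0.0]
ft_force: [1.1, -0.5, 0.7]
gripper_width: 10.5
grip_force: 0.0
t 6.75 loc [-51.6  -0.3  70.7] F(clamp) [ 1.21 -0.18  0.67] w 10.5 turn deg [-0.01  0.01 -0.18]
```

```bash
python3 -m handwheel '[[0,0,0.1,0,0,0,-0.76],[0,0,0.1,0,0,0,-0.76],[0,0,0.1,0,0,0,-0.76],[0,0,0,0,0,0,-0.76]]'; python3 -m handwheel '[[0,0,0.05,0,0,0,-0.76],[0,0,0,0,0,0,-0.76]]'
```

```text
time_s: 7.25
tcp_pos: [559.2, -79.8, 67.7]
tcp_rot: [-3.12, 0.365, 0.0]
ft_force: [0.1, 0.3, -0.3]
gripper_width: 10.6
grip_force: 0.0
time_s: 7.5
tcp_pos: [559.2, -79.9, 67.3]
tcp_rot: [-3.12, 0.366, -0.0]
ft_force: [0.4, 0.2, -0.3]
gripper_width: 10.1
grip_force: 0.0
```

```bash
python3 -m handwheel '[[0,0,0.05,0,0,0,-0.76],[0,0,0,0,0,0,-0.76]]'|grep -E "tcp_pos|ft"; python3 -m handwheel '[[0,0,0.05,0,0,0,-0.76],[0,0,0,0,0,0,-0.76]]'|grep -E "tcp_pos|ft"
```

```text
tcp_pos: [559.1, -79.8, 66.8]
ft_force: [0.2, 0.5, 0.2]
tcp_pos: [559.2, -79.8, 66.3]
ft_force: [-0.2, -0.1, 0.8]
```

```bash
python3 -m handwheel '[[0,0,0.05,0,0,0,-0.76],[0,0,0,0,0,0,-0.76]]'|grep -E "tcp_pos|ft"
```

```text
tcp_pos: [559.2, -79.8, 65.8]
ft_force: [0.6, -0.9, 0.5]
```

```bash
python3 -m handwheel '[[0,0,0.05,0,0,0,-0.76],[0,0,0,0,0,0,-0.76]]'|grep -E "tcp_pos|ft";python3 -m handwheel '[[0,0,0.05,0,0,0,-0.76],[0,0,0,0,0,0,-0.76]]'|grep -E "tcp_pos|ft"
```

```text
tcp_pos: [559.2, -79.8, 65.3]
ft_force: [0.2, 0.3, -0.3]
tcp_pos: [559.2, -79.8, 64.8]
ft_force: [-0.5, -0.7, -0.6]
```

```bash
python3 -m handwheel '[[0,0,0.05,0,0,0,-0.76],[0,0,0,0,0,0,-0.76]]'|grep -E "tcp_pos|ft"
```

```text
tcp_pos: [559.2, -79.8, 64.3]
ft_force: [-0.8, -0.4, -0.7]
```

```bash
python3 -m handwheel '[[0,0,0.05,0,0,0,-0.76],[0,0,0,0,0,0,-0.76]]'|grep -E "tcp_pos|ft";python3 -m handwheel '[[0,0,0.05,0,0,0,-0.76],[0,0,0,0,0,0,-0.76]]'|grep -E "tcp_pos|ft"
```

```text
tcp_pos: [559.2, -79.8, 63.8]
ft_force: [-0.9, 0.0, 0.3]
tcp_pos: [559.2, -79.8, 63.3]
ft_force: [0.5, -0.1, 0.4]
```

```bash
python3 -m handwheel '[[0,0,0.05,0,0,0,-0.76],[0,0,0,0,0,0,-0.76]]'|grep -E "tcp_pos|ft"
```

```text
tcp_pos: [559.2, -79.8, 62.8]
ft_force: [0.2, 0.3, -0.7]
```

```bash
python3 -m handwheel '[[0,0,0.05,0,0,0,-0.76],[0,0,0,0,0,0,-0.76]]'|grep -E "tcp_pos|ft";python3 -m handwheel '[[0,0,0.05,0,0,0,-0.76],[0,0,0,0,0,0,-0.76]]'|grep -E "tcp_pos|ft"
```

```text
tcp_pos: [559.2, -79.8, 62.3]
ft_force: [0.3, -0.2, -0.0]
tcp_pos: [559.1, -79.8, 61.8]
ft_force: [0.2, -0.2, -0.3]
```

```bash
python3 -m handwheel '[[0,0,0.05,0,0,0,-0.76],[0,0,0,0,0,0,-0.76]]'|grep -E "tcp_pos|ft"
```

```text
tcp_pos: [559.1, -79.8, 61.3]
ft_force: [-0.6, -0.4, -0.6]
```

```bash
python3 -m handwheel '[[0,0,0.05,0,0,0,-0.76],[0,0,0,0,0,0,-0.76]]'|grep -E "tcp_pos|ft";python3 -m handwheel '[[0,0,0.05,0,0,0,-0.76],[0,0,0,0,0,0,-0.76]]'|grep -E "tcp_pos|ft"
```

```text
tcp_pos: [559.2, -79.8, 60.8]
ft_force: [0.6, -0.4, -0.1]
tcp_pos: [559.2, -79.8, 60.3]
ft_force: [-0.3, -0.1, -0.2]
```

```bash
python3 -m handwheel '[[0,0,0.05,0,0,0,-0.76],[0,0,0,0,0,0,-0.76]]'|grep -E "tcp_pos|ft"
```

```text
tcp_pos: [559.2, -79.8, 59.8]
ft_force: [-0.2, -0.1, 0.1]
```

Run:
```python
from h import *
import cv2
g=env.grab_frame("scene")
b=cv2.resize(g[150:225,290:380],None,fx=8,fy=8,interpolation=cv2.INTER_CUBIC)
cv2.imwrite("pics/s3.png",b)
```

```text
(no output)
```

View pics/s3.png

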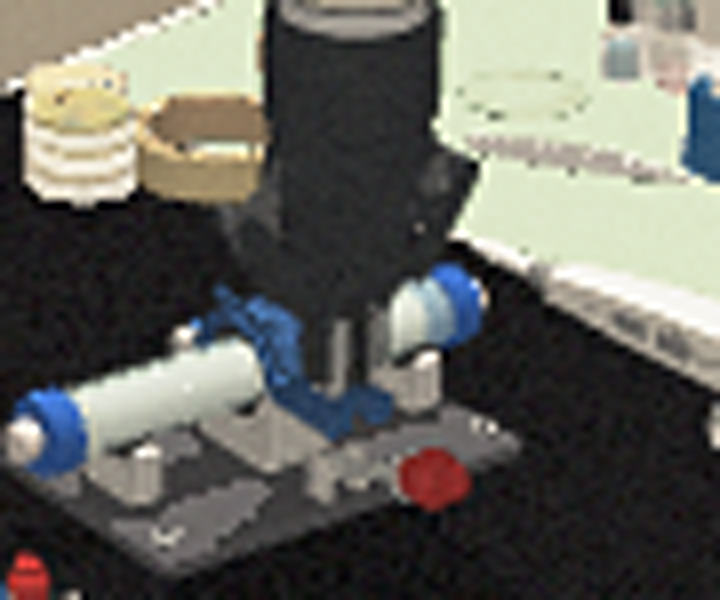

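Run:
```python
from h import *
c=cal("scene")
for a in(.2,.1,.05,0,-.05):
    o=[]
    for x,y,z in((-111,17.5,12),(-111,17.5,0),(-111,-17.5,12)):
        p=[40+x*np.cos(a)+z*np.sin(a),y,50-x*np.sin(a)+z*np.cos(a)]
        o.append(((proj(c,C0+RC.apply(p))-[290,150]+.5)*8-.5).round())
    print(a,*o)
p=env.sense()["tcp_pos"]; print(((proj(c,p)-[290,150]+.5)*8-.5).round())
for l in([-65,100,10],[-65,-100,10]): print(((proj(c,C0+RC.apply(l))-[290,150]+.5)*8-.5).round())
```

```text
0.2 [329. 361.] [331. 387.] [393. 340.]
0.1 [332. 386.] [333. 412.] [396. 365.]
0.05 [333. 398.] [333. 423.] [397. 377.]
0 [334. 410.] [333. 435.] [397. 389.]
-0.05 [334. 422.] [333. 446.] [398. 401.]
[338. 387.]
[169. 565.]
[527. 440.]
```

The cap's near prong corner at (333,437) puts it nearly level (a between 0 and 0.02), with the fingers on the ear, so it is close to seating. I'll go on in fine steps.

```bash
python3 -m handwheel '[[0,0,0.04,0,0,0,-0.76],[0,0,0,0,0,0,-0.76]]'|grep -E "tcp_pos|ft";python3 -m handwheel '[[0,0,0.04,0,0,0,-0.76],[0,0,0,0,0,0,-0.76]]'|grep -E "tcp_pos|ft"
```

```text
tcp_pos: [559.2, -79.8, 59.4]
ft_force: [-0.2, 0.5, 0.8]
tcp_pos: [559.2, -79.8, 59.2]
ft_force: [-0.5, 0.5, 2.4]
```

```bash
python3 -m handwheel '[[0,0,0.04,0,0,0,-0.76],[0,0,0,0,0,0,-0.76]]'|grep -E "tcp_pos|ft"
```

```text
tcp_pos: [559.2, -79.9, 58.8]
ft_force: [-1.0, -0.1, 4.9]
```

Contact felt, about 5 N at the ear. I'll release and go over the nut.

```bash
python3 -m handwheel '[[0,0,-1,0,0,0,-0.76],[0,0,-3,0,0,0,-0.76],[0,0,-3,0,0,0,0],[-3.3,0,0,0,0,0,0.2],[-3.3,0,0,0,0,0,0.2],[0,0,0,0,0,0,0.2]]'
python3 - <<'E'
from h import *
import cv2
plan([-117.5,0,27.5])
c=cal("wrist"); f=env.grab_frame("wrist"); g=env.grab_frame("top")
for n,p in(("ball",[-117.5,0,46.5]),("pivot",[-54,0,22]),("plate-+",[-65,100,10]),("plate--",[-65,-100,10])): print(n,projfish(c,C0+RC.apply(p)).round(1))
cv2.imwrite("pics/w4.png",cv2.resize(f[180:400,160:480],None,fx=2.5,fy=2.5,interpolation=cv2.INTER_CUBIC))
E
```

```text
time_s: 12.8
tcp_pos: [492.0, -63.7, 128.7]
tcp_rot: [-3.12, 0.365, 0.004]
ft_force: [-0.1, 0.4, -0.3]
gripper_width: 51.3
grip_force: 0.0
t 12.8 loc [-1.206e+02  1.000e-01  1.287e+02] F(clamp) [-0.22  0.37 -0.27] w 51.3 turn deg [-0.01  0.15 -0.18]
shift cm (aligned tool) [3.100e-01 1.000e-02 1.012e+01] (tool now) [3.300e-01 1.000e-02 1.012e+01]
ball [318.2 207.1]
pivot [317.9 121.4]
plate-+ [203.4 137.6]
plate-- [432.1 137. ]
```

View pics/w4.png

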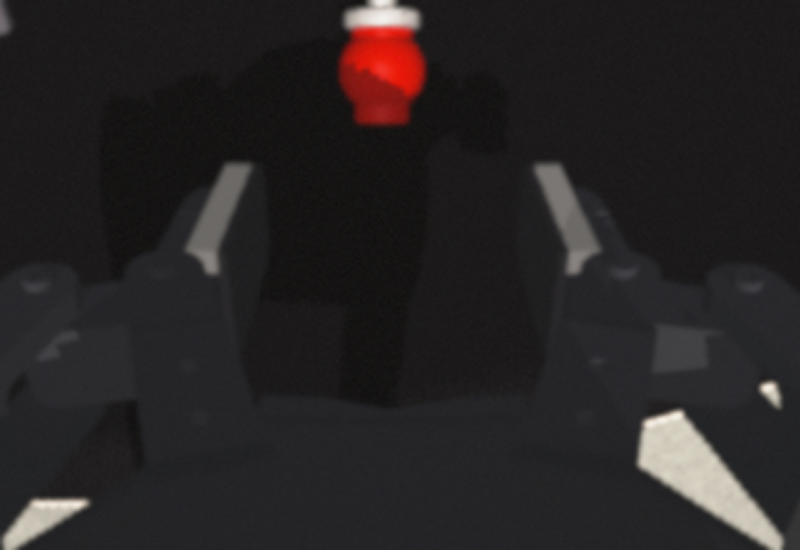

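The ball is at full-image pixel (313,209), against (318,207) predicted and a finger midpoint of about 317. That means +2 to 3 mm in clamp y, the same bias as in the first wrist view. I'll correct for it and go down.

```bash
sed -i 's/^C0=.*/C0=np.array([609.9,-89.3,0.])/' h.py; python3 -m handwheel '[[0.2,-0.22,2.5,0,0,-0.18,0.2],[0,0,3,0,0,0,0.2],[0,0,3,0,0,0,0.2],[0,0,1.8,0,0,0,0.2],[0,0,0,0,0,0,0.2]]'
python3 - <<'E'
from h import *
import cv2
plan([-117.5,0,25])
f=env.grab_frame("wrist")
cv2.imwrite("pics/w5.png",cv2.resize(f[180:400,160:480],None,fx=2,fy=2,interpolation=cv2.INTER_CUBIC))
E
```

```text
time_s: 13.52
tcp_pos: [497.8, -63.0, 24.5]
tcp_rot: [-3.12, 0.361, 0.003]
ft_force: [-0.1, -0.1, 0.8]
gripper_width: 51.2
grip_force: 0.0Traceback (most recent call last):
  File "<stdin>", line 1, in <module>
  File "h.py", line 15, in <module>
    RC=R.from_euler('z',YAW)
                        ^^^
NameError: name 'YAW' is not defined
```

```bash
sed -i 's/^C0=.*/C0=np.array([609.9,-89.3,0.]); YAW=-0.230/' h.py
python3 - <<'E'
from h import *
import cv2
plan([-117.5,0,25])
f=env.grab_frame("wrist")
cv2.imwrite("pics/w5.png",cv2.resize(f[180:400,160:480],None,fx=2,fy=2,interpolation=cv2.INTER_CUBIC))
E
```

```text
t 13.53 loc [-115.1    0.    24.5] F(clamp) [-0.12 -0.11  0.78] w 51.2 turn deg [-0.01  0.09 -0.01]
shift cm (aligned tool) [-0.24  0.   -0.05] (tool now) [-0.24  0.   -0.05]
```

View pics/w5.png

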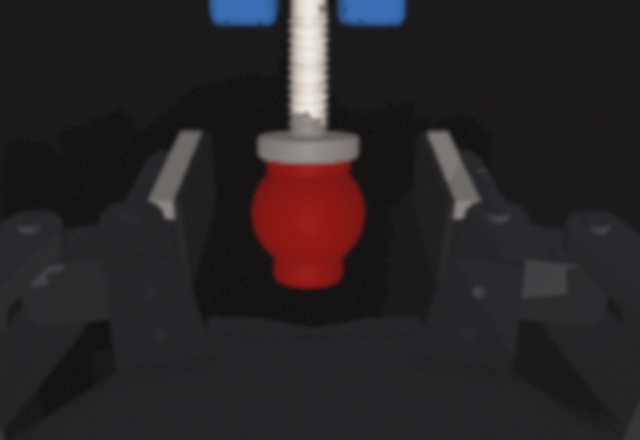

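Run:
```python
from h import *
from scipy.optimize import least_squares
c=cal("wrist"); t=cal("top")
P=lambda th,d:C0+RC.apply([-54-d*np.sin(th),0,22+d*np.cos(th)])
tp=np.array([310+493*0+(311.5)/6-.5,130+493.5/6-.5]); wp=np.array([160+308/2,180+212/2])
cr=lambda q:((q-[160,180])*2).round(1)
s=least_squares(lambda x:np.r_[(proj(t,P(*x))-tp)[1],(projfish(c,P(*x))-wp)[1]/4],[1.2,70]); print(s.x,s.fun,loc(P(*s.x)))
for th,d in((1.1,72),(1.2,68),(1.2,74),(1.3,68),(1.4,68)): print(th,d,cr(projfish(c,P(th,d))),proj(t,P(th,d))-tp)
Rn=R.from_rotvec(env.sense()["tcp_rot"]); p=env.sense()["tcp_pos"]
for o in(0,-4,-19,-23,-30): print(o,cr(projfish(c,p+Rn.apply([0,0,o]))))
```

```text
[ 1.22291966 67.99418747] [ 1.70530257e-13 -2.24531505e-12] [-1.17921246e+02 -8.83837448e-15  4.51793843e+01]
1.1 72 [317.7 235.7] [-0.32482151 -0.07699253]
1.2 68 [317.5 213.3] [-0.41853064 -0.19240227]
1.2 74 [317.5 238.9] [-0.82435163  1.51481074]
1.3 68 [317.3 206.8] [-0.71466179  0.57632925]
1.4 68 [317.2 198.2] [-0.95994554  1.13973827]
0 [317.  160.5]
-4 [317.1 167.7]
-19 [317.4 197.8]
-23 [317.5 206.8]
-30 [317.7 223.6]
```

The ball fits at theta 1.22 and d 68, centred at (-118, 45), and lies about 1.5 mm further in +y (crop 308 against 314 to 317). I'll adjust and pinch.

```bash
sed -i 's/^C0=.*/C0=np.array([610.2,-87.8,0.]); YAW=-0.230/' h.py; python3 -m handwheel '[[-0.26,-0.15,0,0,0,0,0.2],[0,0,0,0,0,0,0.2],[0,0,0,0,0,0,-0.6],[0,0,0,0,0,0,-0.6],[0,0,0,0,0,0,-0.6],[0,0,0,0,0,0,-0.6]]' 20
python3 - <<'E'
from h import *
plan([-117.9,0,23])
for th in np.arange(1.22,-.05,-.1): print(round(th,2), "TCP d", (-68*(np.sin(th)-np.sin(1.22))).round(1),(68*(np.cos(th)-np.cos(1.22))).round(1))
E
```

```text
time_s: 14.32
tcp_pos: [495.4, -60.9, 25.7]
tcp_rot: [3.121, -0.361, 0.0]
ft_force: [-0.1, -1.4, 0.8]
gripper_width: 24.4
grip_force: 19.6
t 14.32 loc [-117.9   -0.    25.7] F(clamp) [ 0.27 -1.39  0.77] w 24.4 turn deg [-0.   -0.01 -0.  ]
shift cm (aligned tool) [ 0.   -0.    0.27] (tool now) [ 0.   -0.    0.27]
1.22 TCP d -0.0 0.0
1.12 TCP d 2.7 6.3
1.02 TCP d 5.9 12.2
0.92 TCP d 9.8 17.8
0.82 TCP d 14.1 23.0
0.72 TCP d 19.0 27.8
0.62 TCP d 24.3 32.0
0.52 TCP d 30.1 35.6
0.42 TCP d 36.1 38.7
0.32 TCP d 42.5 41.2
0.22 TCP d 49.0 43.0
0.12 TCP d 55.7 44.1
0.02 TCP d 62.5 44.6
```

```bash
python3 -m handwheel '[[0.27,0,-0.63,0,0,0,-0.6],[0.32,0,-0.59,0,0,0,-0.6],[0.39,0,-0.56,0,0,0,-0.6],[0.43,0,-0.52,0,0,0,-0.6],[0.49,0,-0.48,0,0,0,-0.6],[0.53,0,-0.42,0,0,0,-0.6],[0.58,0,-0.36,0,0,0,-0.6],[0.6,0,-0.31,0,0,0,-0.6],[0,0,0,0,0,0,-0.6]]' 25
python3 - <<'E'
from h import *
import cv2
plan()
f=env.grab_frame("wrist")
cv2.imwrite("pics/w6.png",cv2.resize(f[180:400,160:480],None,fx=2,fy=2,interpolation=cv2.INTER_CUBIC))
E
```

```text
time_s: 15.45
tcp_pos: [531.5, -69.3, 64.9]
tcp_rot: [3.121, -0.36, 0.002]
ft_force: [-2.8, -1.1, 3.2]
gripper_width: 24.2
grip_force: 25.4
t 15.45 loc [-80.9   0.1  64.9] F(clamp) [-2.46 -1.73  3.16] w 24.2 turn deg [-0.   -0.09  0.01]
```

View pics/w6.png

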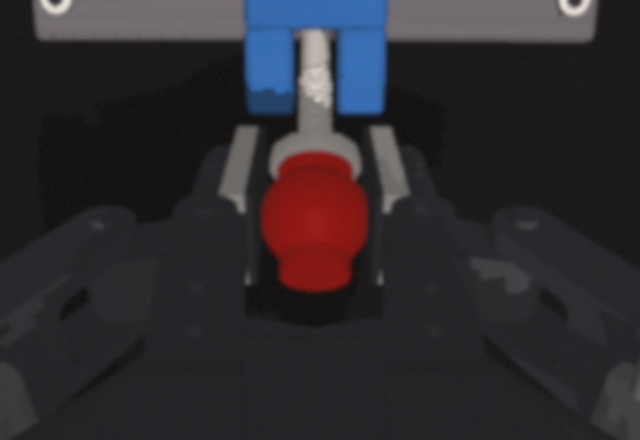

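The nut is between the pads and the bolt has swung up, lined up with the slot (314,60). There is slight inward pressing, so I'll add about 1 mm of height and continue, slowing for the stop.

```bash
python3 -m handwheel '[[0.6,0,-0.37,0,0,0,-0.6],[0.65,0,-0.22,0,0,0,-0.6],[0.65,0,-0.12,0,0,0,-0.6],[0.3,0,-0.04,0,0,0,-0.6],[0,0,0,0,0,0,-0.6]]'
python3 - <<'E'
from h import *
plan()
E
```

```text
time_s: 16.12
tcp_pos: [552.7, -74.4, 71.9]
tcp_rot: [3.121, -0.361, 0.002]
ft_force: [-0.3, -2.7, -2.8]
gripper_width: 23.5
grip_force: 25.3
t 16.12 loc [-59.1  -0.1  71.9] F(clamp) [ 0.37 -2.73 -2.77] w 23.5 turn deg [-0.   -0.07 -0.02]
```

```bash
python3 -m handwheel '[[0.2,0,0,0,0,0,-0.6],[0,0,0,0,0,0,-0.6]]'
python3 - <<'E'
from h import *
plan()
E
```

```text
time_s: 16.38
tcp_pos: [553.7, -74.6, 71.9]
tcp_rot: [-3.121, 0.361, 0.0]
ft_force: [-2.6, -2.0, 0.4]
gripper_width: 23.4
grip_force: 25.4
t 16.38 loc [-58.1  -0.   71.9] F(clamp) [-2.03 -2.55  0.36] w 23.4 turn deg [ 0.    0.01 -0.01]
```

```bash
for i in 1; do python3 -m handwheel '[[0.15,0.04,0,0,0,0,-0.6],[0,0,0,0,0,0,-0.6]]'|grep -E "tcp_pos|ft|width"; python3 -m handwheel '[[0.15,0,0,0,0,0,-0.6],[0,0,0,0,0,0,-0.6]]'|grep -E "tcp_pos|ft|width"; done; python3 -c "
from h import *
plan()"
```

```text
tcp_pos: [555.8, -75.3, 71.9]
ft_force: [-0.7, -1.9, -2.0]
gripper_width: 22.6
tcp_pos: [556.8, -75.6, 71.9]
ft_force: [-0.9, -1.0, 1.1]
gripper_width: 22.9
t 16.88 loc [-54.8  -0.3  71.9] F(clamp) [-0.62 -1.2   1.1 ] w 22.9 turn deg [-0.01 -0.01 -0.01]
```

```bash
python3 -m handwheel '[[0.15,0,0,0,0,0,-0.6],[0,0,0,0,0,0,-0.6]]'|grep -E "width"; python3 -c "
from h import *
plan()"
```

```text
gripper_width: 17.2
t 17.12 loc [-52.6  -0.2  72. ] F(clamp) [-0.77 -0.59 -0.54] w 17.2 turn deg [-0.02 -0.08  0.01]
```

The width is falling, so the ball is slipping in the pinch. I'll look.

Run:
```python
from h import *
import cv2
f=env.grab_frame("wrist"); g=env.grab_frame("scene")
a=cv2.resize(f[200:340,230:400],None,fx=2.35,fy=3,interpolation=cv2.INTER_CUBIC)
b=cv2.resize(g[170:225,305:365],None,fx=6.5,fy=7.64,interpolation=cv2.INTER_CUBIC)
h=min(len(a),len(b)); cv2.imwrite("pics/s7.png",np.hstack([a[:h],b[:h]]))
print(env.sense()['gripper_width'])
```

```text
16.886455860721128
```

View pics/s7.png

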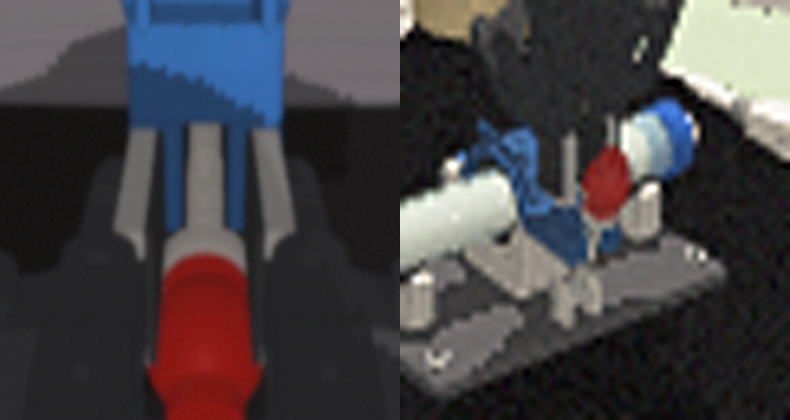

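The wrist half shows the ball at (205,320), behind the pads: they have slid ahead of it and the bolt is still leaning a little short of upright. I'll let go and push the nut from behind with shut fingers.

```bash
python3 -m handwheel '[[0,0,0,0,0,0,0.2],[0,0,0,0,0,0,0.2],[0,0,0,0,0,0,0.2],[0,0,-2.5,0,0,0,0.2],[0,0,-2.5,0,0,0,0.2],[-2.8,0,0,0,0,0,-0.3],[-2.9,0,0,0,0,0,-1],[0,0,0,0,0,0,-1],[0,0,2,0,0,0,-1],[0,0,2,0,0,0,-1]]'; python3 -c "
from h import *
plan([-90,0,82])"
```

```text
time_s: 18.48
tcp_pos: [504.2, -63.4, 81.8]
tcp_rot: [3.121, -0.361, 0.004]
ft_force: [0.3, -0.4, -0.6]
gripper_width: -0.3
grip_force: 0.0
t 18.48 loc [-108.8   -0.4   81.8] F(clamp) [ 0.33 -0.29 -0.65] w -0.3 turn deg [-0.   -0.15 -0.01]
shift cm (aligned tool) [ 1.88 -0.04 -0.02] (tool now) [ 1.88 -0.04 -0.01]
```

```bash
python3 -m handwheel '[[0.5,0,0,0,0,0,-1],[0.5,0,0,0,0,0,-1],[0.5,0,0,0,0,0,-1],[0.3,0,0,0,0,0,-1],[0,0,0,0,0,0,-1]]'|grep ft; python3 -c "
from h import *
plan()"; python3 -m handwheel '[[0.2,0,0,0,0,0,-1],[0.2,0,0,0,0,0,-1],[0,0,0,0,0,0,-1]]'|grep ft; python3 -c "
from h import *
plan()"
```

```text
ft_force: [-0.4, 1.2, -0.2]
t 19.1 loc [-91.5  -0.4  82.2] F(clamp) [-0.65  1.07 -0.16] w 0.1 turn deg [-0.   -0.09 -0.  ]
ft_force: [0.0, -0.1, 0.7]
t 19.48 loc [-88.3  -0.4  81.8] F(clamp) [ 0.02 -0.06  0.73] w -0.2 turn deg [-0.01 -0.01 -0.  ]
```

```bash
python3 -m handwheel '[[0.15,0,0,0,0,0,-1],[0.15,0,0,0,0,0,-1],[0,0,0,0,0,0,-1]]'|grep ft; python3 -c "
from h import *
plan()"
```

```text
ft_force: [0.3, 0.2, 0.6]
t 19.85 loc [-85.2  -0.3  81.8] F(clamp) [0.27 0.27 0.6 ] w 0.2 turn deg [-0.01 -0.02 -0.  ]
```

```bash
python3 -m handwheel '[[0.15,0,0,0,0,0,-1],[0.15,0,0,0,0,0,-1],[0,0,0,0,0,0,-1]]'|grep ft; python3 -m handwheel '[[0.1,0,0,0,0,0,-1],[0.1,0,0,0,0,0,-1],[0,0,0,0,0,0,-1]]'|grep ft;python3 -c "
from h import *
plan()"
```

```text
ft_force: [-0.4, -0.7, -0.6]
ft_force: [-0.3, -0.9, -0.0]
t 20.6 loc [-80.3  -0.4  81.8] F(clamp) [-0.12 -0.9  -0.03] w -0.2 turn deg [-0.01 -0.01 -0.  ]
```

```bash
python3 -m handwheel '[[0.1,0,0,0,0,0,-1],[0.1,0,0,0,0,0,-1],[0,0,0,0,0,0,-1]]'|grep ft;python3 -c "
from h import *
plan()"
```

```text
ft_force: [-0.8, 0.5, 0.7]
t 20.98 loc [-78.2  -0.4  81.9] F(clamp) [-0.85  0.29  0.71] w 0.4 turn deg [-0.   -0.02 -0.  ]
```

```bash
python3 -m handwheel '[[0.1,0,0,0,0,0,-1],[0,0,0,0,0,0,-1]]'|grep ft; python3 -m handwheel '[[0.1,0,0,0,0,0,-1],[0,0,0,0,0,0,-1]]'|grep ft;python3 -c "
from h import *
plan()"
```

```text
ft_force: [-0.4, -0.7, 0.5]
ft_force: [-1.3, 0.5, 1.6]
t 21.48 loc [-76.7  -0.4  81.8] F(clamp) [-1.39  0.21  1.62] w -0.2 turn deg [-0.01  0.02 -0.  ]
```

```bash
python3 -m handwheel '[[0.1,0,0,0,0,0,-1],[0,0,0,0,0,0,-1]]'|grep ft; python3 -m handwheel '[[0.1,0,0,0,0,0,-1],[0,0,0,0,0,0,-1]]'|grep ft;python3 -c "
from h import *
plan()"
```

```text
ft_force: [-5.5, 0.4, 4.2]
ft_force: [-7.3, 0.9, 6.9]
t 21.98 loc [-76.4  -0.3  81.6] F(clamp) [-7.29 -0.74  6.94] w -0.0 turn deg [-0.01  0.2   0.01]
```

The stop is felt at about 7 N. I'll back off, rise, and check numerically with the red blob's position that the bolt is upright, since I've used all my picture views.

```bash
python3 -m handwheel '[[-1,0,0,0,0,0,-1],[-2.5,0,0,0,0,0,-1],[-2,0,-3,0,0,0,-1],[0,0,-4,0,0,0,-1],[0,0,0,0,0,0,-1]]'|grep pos
python3 - <<'E'
from h import *
import cv2
plan([-54,0,125])
P=lambda th,d:C0+RC.apply([-54-d*np.sin(th),0,22+d*np.cos(th)])
for n in("scene","wrist"):
    c=cal(n); pf=projfish if n=="wrist" else proj
    f=env.grab_frame(n).astype(int)
    m=((f[...,2]>90)&(f[...,2]>2.2*f[...,1])&(f[...,2]>2.2*f[...,0])).astype(np.uint8)
    k,_,st,ce=cv2.connectedComponentsWithStats(m)
    print(n,[(st[i].tolist(),ce[i].round(1).tolist()) for i in range(1,k) if st[i,4]>25])
    for th in(.4,.3,.2,.1,0,-.02): print(th,pf(c,P(th,66)).round(1),pf(c,P(th,70)).round(1))
E
```

```text
tcp_pos: [487.0, -59.4, 154.8]
t 22.6 loc [-126.4   -0.4  154.8] F(clamp) [0.85 0.45 0.14] w -0.3 turn deg [ 0.01 -0.48 -0.  ]
shift cm (aligned tool) [ 7.24 -0.04  2.98] (tool now) [ 7.22 -0.04  3.04]
scene [([329, 185, 7, 10, 52], [331.9, 189.7]), ([291, 219, 5, 7, 27], [293.0, 222.2])]
0.4 [336.3 195.3] [336.6 194.5]
0.3 [335.1 194. ] [335.4 193.1]
0.2 [334.  192.9] [334.2 192. ]
0.1 [332.8 192. ] [332.9 191. ]
0 [331.6 191.2] [331.7 190.2]
-0.02 [331.4 191.1] [331.4 190. ]
wrist [([298, 93, 38, 38, 1102], [316.4, 111.5]), ([84, 197, 20, 18, 275], [93.2, 206.1])]
0.4 [317.5 150.4] [317.5 153.2]
0.3 [317.5 141.7] [317.5 143.9]
0.2 [317.5 132.4] [317.5 133.9]
0.1 [317.5 122.8] [317.5 123.5]
0 [317.5 113. ] [317.5 112.9]
-0.02 [317.5 111. ] [317.5 110.8]
```

The bolt is upright: the wrist blob at (316.4,111.5) matches theta of about -0.01. Next I'll go above the nut's top.

```bash
python3 -m handwheel '[[3.6,0,0,0,0,0,-1],[3.6,0,0,0,0,0,-1],[0,0,0,0,0,0,-1],[0,0,2,0,0,0,-1],[0,0,2,0,0,0,-1],[0,0,0,0,0,0,-1]]' 40|grep ft; python3 -c "
from h import *
plan([-54,0,110])"
```

```text
ft_force: [0.7, 1.0, -0.2]
t 23.45 loc [-60.5  -0.3 109.4] F(clamp) [ 0.5   1.11 -0.16] w 0.2 turn deg [-0.02  0.34 -0.  ]
shift cm (aligned tool) [ 0.65 -0.03 -0.06] (tool now) [ 0.65 -0.03 -0.06]
```

```bash
python3 -m handwheel '[[0.6,0,-0.1,0,0,0,-1],[0,0,0,0,0,0,-1],[0,0,0.2,0,0,0,-1],[0,0,0.2,0,0,0,-1],[0,0,0,0,0,0,-1]]' |grep ft; python3 -c "
from h import *
plan([-54,0,95])"
```

```text
ft_force: [-0.5, -0.8, 0.4]
t 24.07 loc [-51.7  -0.4 108.7] F(clamp) [-0.34 -0.9   0.37] w 0.1 turn deg [-0.01  0.02 -0.  ]
shift cm (aligned tool) [-0.23 -0.04  1.37] (tool now) [-0.23 -0.04  1.37]
```

```bash
python3 -m handwheel '[[0,0,0.1,0,0,0,-1],[0,0,0.1,0,0,0,-1],[0,0,0,0,0,0,-1]]' |grep -E "pos|ft"; python3 -m handwheel '[[0,0,0.1,0,0,0,-1],[0,0,0,0,0,0,-1]]' |grep -E "pos|ft"; python3 -c "
from h import *
plan([-54,0,95])"
```

```text
tcp_pos: [559.9, -76.4, 106.7]
ft_force: [0.7, -0.3, -0.8]
tcp_pos: [560.1, -76.4, 106.2]
ft_force: [-0.9, 0.6, 4.0]
t 24.7 loc [-51.4  -0.4 106.2] F(clamp) [-1.01  0.35  3.97] w 0.3 turn deg [-0.   -0.01  0.  ]
shift cm (aligned tool) [-0.26 -0.04  1.12] (tool now) [-0.26 -0.04  1.12]
```

```bash
python3 -m handwheel '[[-0.25,0,-0.2,0,0,0,-1],[0,0,0.1,0,0,0,-1],[0,0,0.1,0,0,0,-1],[0,0,0.1,0,0,0,-1],[0,0,0.1,0,0,0,-1],[0,0,0.1,0,0,0,-1],[0,0,0,0,0,0,-1]]' |grep -E "pos|ft"; python3 -m handwheel '[[0,0,0.1,0,0,0,-1],[0,0,0.1,0,0,0,-1]]' |grep -E "pos|ft"; python3 -c "
from h import *
plan([-54,0,95])"
```

```text
tcp_pos: [557.5, -75.8, 103.3]
ft_force: [-2.8, 0.6, 6.6]
tcp_pos: [557.5, -75.8, 101.4]
ft_force: [-2.4, 1.1, 7.9]
t 25.82 loc [-54.1  -0.3 101.4] F(clamp) [-2.56  0.48  7.9 ] w 0.5 turn deg [-0.    0.01 -0.  ]
shift cm (aligned tool) [ 0.01 -0.03  0.64] (tool now) [ 0.01 -0.03  0.64]
```

```bash
python3 -m handwheel '[[0,0,0.1,0,0,0,-1],[0,0,0.05,0,0,0,-1],[0,0,0.05,0,0,0,-1]]' |grep -E "pos|ft"; python3 -m handwheel '[[0,0,0.05,0,0,0,-1],[0,0,0.05,0,0,0,-1]]' |grep -E "pos|ft"
```

```text
tcp_pos: [557.4, -75.8, 99.3]
ft_force: [-3.2, 0.1, 7.5]
tcp_pos: [557.4, -75.8, 98.4]
ft_force: [-2.2, 1.0, 7.7]
```

```bash
python3 -m handwheel '[[0,0,0.05,0,0,0,-1]]' |grep -E "pos|ft"; python3 -m handwheel '[[0,0,0.03,0,0,0,-1]]' |grep -E "pos|ft"
```

```text
tcp_pos: [557.4, -75.8, 97.9]
ft_force: [-2.4, 1.1, 7.8]
tcp_pos: [557.4, -75.8, 97.5]
ft_force: [-2.3, 0.8, 7.0]
```

```bash
python3 -m handwheel '[[0,0,0.04,0,0,0,-1]]' |grep -E "pos|ft"; python3 -m handwheel '[[0,0,0.04,0,0,0,-1]]' |grep -E "pos|ft";python3 -m handwheel '[[0,0,0.03,0,0,0,-1]]' |grep -E "pos|ft"
```

```text
tcp_pos: [557.4, -75.8, 97.1]
ft_force: [-3.0, 0.4, 7.3]
tcp_pos: [557.4, -75.8, 96.7]
ft_force: [-2.6, 0.2, 7.3]
tcp_pos: [557.4, -75.8, 96.5]
ft_force: [-2.6, 1.2, 7.6]
```

```bash
python3 -m handwheel '[[0,0,0.03,0,0,0,-1]]' |grep -E "pos|ft"; python3 -m handwheel '[[0,0,0.03,0,0,0,-1]]' |grep -E "pos|ft"
```

```text
tcp_pos: [557.3, -75.8, 96.1]
ft_force: [-2.6, 0.9, 7.7]
tcp_pos: [557.3, -75.8, 95.8]
ft_force: [-2.8, 0.9, 8.4]
```

```bash
python3 -m handwheel '[[0,0,0.03,0,0,0,-1]]' |grep -E "pos|ft"; python3 -m handwheel '[[0,0,0.03,0,0,0,-1]]' |grep -E "pos|ft"
```

```text
tcp_pos: [557.3, -75.8, 95.5]
ft_force: [-2.0, 0.4, 8.0]
tcp_pos: [557.3, -75.8, 95.2]
ft_force: [-3.1, -0.3, 7.9]
```

```bash
python3 -m handwheel '[[0,0,0.03,0,0,0,-1]]' |grep -E "pos|ft"; python3 -m handwheel '[[0,0,0.03,0,0,0,-1]]' |grep -E "pos|ft"
```

```text
tcp_pos: [557.3, -75.8, 94.9]
ft_force: [-2.8, -0.4, 8.4]
tcp_pos: [557.3, -75.8, 94.6]
ft_force: [-2.8, 1.1, 7.4]
```

```bash
python3 -m handwheel '[[0,0,0.03,0,0,0,-1]]' |grep -E "pos|ft"; python3 -m handwheel '[[0,0,0.03,0,0,0,-1]]' |grep -E "pos|ft"
```

```text
tcp_pos: [557.3, -75.8, 94.3]
ft_force: [-2.9, 0.6, 7.4]
tcp_pos: [557.3, -75.8, 94.0]
ft_force: [-2.4, 0.4, 8.0]
```

```bash
python3 -m handwheel '[[0,0,0.03,0,0,0,-1]]' |grep -E "pos|ft"; python3 -m handwheel '[[0,0,0.03,0,0,0,-1]]' |grep -E "pos|ft"
```

```text
tcp_pos: [557.3, -75.8, 93.7]
ft_force: [-1.7, 1.2, 7.7]
tcp_pos: [557.3, -75.8, 93.5]
ft_force: [-2.8, 0.5, 9.5]
```

Contact is starting. I'll step on one at a time.

```bash
python3 -m handwheel '[[0,0,0.03,0,0,0,-1]]' |grep -E "pos|ft"
```

```text
tcp_pos: [557.3, -75.8, 93.3]
ft_force: [-2.9, 1.6, 9.9]
```

```bash
python3 -m handwheel '[[0,0,0.02,0,0,0,-1]]' |grep -E "pos|ft"
```

```text
tcp_pos: [557.3, -75.8, 93.1]
ft_force: [-2.7, 0.8, 10.5]
```

```bash
python3 -m handwheel '[[0,0,0.03,0,0,0,-1]]' |grep -E "pos|ft"
```

```text
tcp_pos: [557.3, -75.8, 92.9]
ft_force: [-3.2, 0.1, 12.1]
```

```bash
python3 -m handwheel '[[0,0,0.02,0,0,0,-1]]' |grep -E "pos|ft"
```

```text
tcp_pos: [557.3, -75.8, 92.8]
ft_force: [-4.7, 0.3, 11.1]
```

```bash
python3 -m handwheel '[[0,0,0.03,0,0,0,-1]]' |grep -E "pos|ft"
```

```text
tcp_pos: [557.3, -75.8, 92.6]
ft_force: [-3.5, 0.7, 13.3]
```

```bash
python3 -m handwheel '[[0,0,0,0,0,0,-1]]' |grep -E "pos|ft"
```

```text
tcp_pos: [557.2, -75.8, 92.6]
ft_force: [-3.9, 1.2, 13.0]
```

```bash
python3 -m handwheel '[[0,0,0.015,0,0,0,-1],[0,0,0,0,0,0,-1]]' |grep -E "pos|ft"; python3 -m handwheel '[[0,0,-0.1,0,0,0,-1],[0,0,-1,0,0,0,-1],[0,0,-4,0,0,0,-1],[0,0,-4,0,0,0,-1],[-3,0,0,0,0,0,-1],[-4,0,0,0,0,0,-1],[0,0,0,0,0,0,-1]]' |grep -E "pos|ft"
python3 - <<'E'
from h import *
import cv2
plan()
c=cal("wrist"); f=env.grab_frame("wrist").astype(int)
m=((f[...,2]>90)&(f[...,2]>2.2*f[...,1])&(f[...,2]>2.2*f[...,0])).astype(np.uint8)
k,_,st,ce=cv2.connectedComponentsWithStats(m)
print([ce[i].round(1).tolist() for i in range(1,k) if st[i,4]>25], [projfish(c,C0+RC.apply([-54-54*np.sin(t),0,22+54*np.cos(t)])).round(1) for t in(0,.1)])
E
```

```text
tcp_pos: [557.3, -75.7, 92.6]
ft_force: [-4.5, 0.8, 12.9]
tcp_pos: [486.1, -58.9, 182.5]
ft_force: [0.2, 0.1, -0.4]
t 30.2 loc [-127.4   -0.2  182.5] F(clamp) [ 0.14  0.15 -0.43] w 0.0 turn deg [-0.01  0.17  0.  ]
[[316.8, 112.0], [110.3, 197.4]] [array([317.8, 112.8]), array([317.7, 119.6])]
```

```bash
python3 -c "
from rig import env
print(env.hand_in())"
```

```text
the job is handed in; nothing more can be done
None
```

I handed the job in at about 30 s of the 64 s allowed. The cap is down on the glass, the bolt is upright in the slot, and the nut is pressed onto the ear with about 13 N (12 to 16 N clamps well). The arm is clear of everything; I checked the bolt and nut by camera after letting go, but took no final look at the column or the other things on the bench.

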